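# Mesh the Christmas carousel's lower tier on its splined spindle and hold it pressed home

## Robot

A 6-joint arm with a two-finger parallel gripper is mounted at the origin on the work surface. World frame = base frame: x ahead of the robot, y to its left, z up, the work surface at z = 0. Lengths are in m, angles in rad, forces in N, time in s.
With the tool pointing down it reaches from about 0.425 to 0.95 m from the base axis. Payload 14.7 kg.
Tool frame: the origin (TCP) lies on the centre line of the jaws, within the pads' length; the fingertips stand 19 mm ahead of it and the grasp point (between the pads) is the TCP; z points along the fingers, y is the line along which they close (so a half turn about z gives the same grasp; the last joint's range is limited). The gripper opens to 85 mm and grips with 20 to 120 N. Pads are 22 mm wide; open, the fingers measure 114 mm over their backs; the gripper's body (76 mm by 85 mm) begins 54 mm behind the grasp point. The pads swing forward as they close: fully open they stand 13 mm farther back than shut.
Start: joints at [1.124, 0.48, 1.596, -0, 1.065, -0.047], TCP at [0.253, 0.599, 0.25] pointing down, gripper open.
Joint ranges: [-2.75, 2.75], [-0.82, 2.05], [0.23, 2.67], [-1.56, 4.7], [0.09, 2.69], [-2.92, 2.92]. Speed limits (rad/s): [1.89, 1.89, 2.39, 3.01, 3.01, 3.01].

## Interface

Orientations are given as a rotation vector (axis times angle).
In Python, from station import readout, optics, job gives the robot as it stands.
- The arm moves only by the shell command python3 -m pendant 'ROWS'. ROWS is JSON, one flat list of numbers, 5 for each row, row after row: the closure, from -1 (fully open) to 1 (shut), then the shift along the tool's x, y, z in cm, then the turn about the tool's z in degrees. A call has 1 to 20 rows; each row shifts and turns the commanded pose from where the row before left it, along the tool's axes as they then stand; what a row does not reach is not made up. A row lasts 1/10 s, in which the tool goes at most 50 mm and 8.59 degrees, less where a joint would pass 70% of its speed; a pose out of reach is approached as far as the arm can. A call is refused whole if a number of a shift passes 5 or a number of a turn 8.59, either way. A call with a gripper value outside its range is refused whole. The fingers move at their own pace and stop on an object; the grip force is fixed at half the most. Time passes only in rows, so rows that do not move let the fingers close. It gives the time, the measured TCP pose, the force, the opening and the grip force at its end, in the units of the state.
- readout.read_state(): the state, without advancing time (a new reading comes with each control period).
- optics.camera(name): name is "scene" or "top"; returns the picture (384x512x3 uint8, red, green, blue); there is no depth.
- optics.camera_info(name): a dict with "intrinsics" (3x3 intrinsics, pixels), "R" (3x3) and "t" (3): a world point X has camera coordinates R X + t. Camera axes: x right, y down, z forward; pixel columns grow to the right and rows downward; lengths in m; the calibration is good to about 2 mm. A picture is of the moment at which its call begins. camera_info takes no time and is no camera call.
- job.hand_in(): hands the job in; it is judged then, once.
Trained networks look in the newest picture that a camera, given by its name, has taken for a name from the list of things; names that differ only in an ending like _2 or _b are one class to them, and where a whole thing is asked for, a point or a joint stands for the part that bears it (a point fixed in the world has none). Each returns a list of dicts, best first, with "score" (0 to 1); they miss things now and then, are a little off and sometimes report something else, mostly with a low value. They report only what shows in the picture. A call takes as long as a camera call. They do not tell look-alikes from the thing itself.
- optics.look_for(camera, label): "xyz" ([x, y, z] in m, in world coordinates, good to about 4 mm: the middle of the surface that is visible of it).
- optics.silhouettes(camera, label): "region" (384x512 bool, what is visible of it).
- optics.tip_of(camera, label): "xyz" ([x, y, z] in m, in world coordinates, good to about 4 mm: a listed point, or the origin of a listed thing).
The state is a dict: "clock": time; "q": joint angles; "joint_vel": joint speeds; "joint_efforts": joint torques, N m; "eef_pos": TCP position; "tcp_rot": TCP orientation; "ft_force": force on the tool from outside, world axes, zero at the start; "moment": the same for the moment, N m; "opening": opening from 0.0 (shut) to 1.0 (fully open); "gripper_force": force on a finger pad.
Only numpy, scipy, OpenCV 4.12 (cv2) and the standard library are available. Lean on these libraries where they do the work, as an engineer would, in place of code of your own. Each camera call takes 0.05 s, during which the arm holds its last target. There are 200 camera calls.

## Task

Fit the large lower tier of the wooden Christmas carousel (the hexagonal plate with six little fir trees) on its music base: take it by its post, lower it over the steel spindle, turn it until the splines mesh, slide it all the way down and press it firmly against the sprung brass ring until it is fully home. Do not let go: finish while still gripping it and keeping it pressed down, so that I can push the locking pin through. Leave the small upper tier and the other things on the table where they are.

Things in the scene. Friction and masses are not known exactly. Their poses are not given: they have to be found in the camera images.
- lower_tier: Part to fit: wooden carousel tier, 180 to 275 g, upright on the table. Hexagonal plate 8 mm thick, 130 mm across flats (150 over corners), six fir trees up to 46 mm high on its corners, 58 mm from the axis; a boss 48 mm across flats up to 46 mm. Origin: centre of the plate's underside, z up. Flats of plate, boss and post face 0, 60, 120.. deg from its x axis; trees at 30, 90, 150.. deg.
- post_grip (a point): Point to grip on the axis of the lower tier's upright wooden post, 76 mm above the tier's underside. The post is hexagonal, 24 mm across flats, from 46 to 100 mm height, its flats parallel to those of the plate; on its end a dowel 10 mm across and 10 mm long.
- tier_bore (a point): Centre of the mouth of the lower tier's blind bore (open below, 40 mm deep), at the tier's origin. Six inward teeth start 1 mm above the underside, tips 12 mm from the axis; the six grooves between them reach out to 18 mm and lie at 0, 60, 120.. deg from the tier's x axis (towards the flats; the teeth towards the trees). Any of the six positions fits.
- music_base: The carousel's music base: hexagonal wooden plinth 200 mm across flats, 55 mm high, fixed to the table, six candle-shaped lights on its deck's corners (101 mm from the axis, tops at 101 mm height, at 30, 90, 150.. deg), steel spindle upright in the middle. Origin: centre of its underside, on the spindle's axis; z up. Its flats face 0, 60, 120.. deg from its x axis.
- spindle_tip (a point): Blunt tip of the spindle, 97 mm above the table. The spindle does not turn: a rod 21 mm across, its top 8 mm a cone. Six splines, 6 mm wide, round crests, reach 16 mm from the axis from 59 to 81 mm height, at 0, 60, 120.. deg of the base: they mesh when the tier's hexagon is parallel to the base's, within about 5 deg. Unmeshed, the tier stops with its underside about 80 mm high.
- shoulder (a point): Centre of the spindle's flat steel shoulder, 59 mm above the table, 52 mm across. Fully home, the lower tier's underside is down on it.
- seat_ring (a joint): Sprung brass ring around the shoulder (55 to 76 mm across) that takes up the play under the tier. 0: free, its top 65 mm above the table; 0.006 m: pressed down level with the shoulder. It yields from 1.2 N on and is level at 8.4 N, the tier's weight of about 2.2 N included; let go, it lifts the tier again by about 5 mm.
- upper_tier: The small upper tier of the carousel, not wanted yet: hexagonal plate 84 mm across flats with six little angels and a round post with a turned knob, 82 mm high, loose on the table; origin at the centre of its underside. Leave it alone.
- pin_dish: White dish 90 mm across, 14 mm high, with the steel locking pin in it; origin at the centre of its underside. Leave it alone.
- tealight_glass: Amber tealight glass, 72 mm across, 68 mm high; origin at the centre of its underside. Leave it alone.
- fir_cone: Fir cone standing on end, 54 mm across, 70 mm high; origin at the centre of its underside. Leave it alone.
- gift_box: Small wrapped box 60 x 75 x 32 mm with a paper bow, 44 mm high with it; origin at the centre of its underside. Leave it alone.
- snowman: White ceramic snowman with a dark hat, 52 mm across, 90 mm high; origin at the centre of its underside. Leave it alone.
Mind the look-alikes: they are no part of the job. Leave any red look-alike of the lower_tier alone.

How it is judged:
By the outcome, as a careful person would: the job done as asked, in the order asked, and still so for the second after the job is handed in, while the arm keeps its last pose, push and grip.
It also fails if it takes over 42 s, if anything falls off the work surface, if the arm or the gripper's body presses on something with over 40 N, if the wrist force passes 120 N, or if a joint passes its speed limit or range.

## Working session

There is one attempt and no reset: what is moved stays moved. The work goes in short steps, Python scripts to look and compute and a shell command to move; the robot and the scene stay as the last step left them, time stands still between calls to the robot, and variables do not carry over. Pictures are saved under pics/ and viewed, at most 10 in all, crops included, and the job is handed in when it is done.

```bash
mkdir -p pics; ls; python3 - <<'E'
from station import readout, optics
import cv2,numpy as np
for c in ("scene","top"):
    im=optics.camera(c); cv2.imwrite(f"pics/{c}0.png",cv2.resize(im[:,:,::-1],(800,600),interpolation=cv2.INTER_CUBIC))
    i=optics.camera_info(c); print(c,np.round(i["intrinsics"],1).tolist(),"cam pos",np.round(-np.array(i["R"]).T@i["t"],3))
    for l in ("lower_tier","post_grip","music_base","spindle_tip","upper_tier"):
        print(c,l,[(np.round(d["xyz"],3).tolist(),round(d["score"],2)) for d in optics.tip_of(c,l)])
s=readout.read_state(); print(s)
E
```

```text
pics
scene [[460.9, 0.0, 249.0], [0.0, 460.9, 190.1], [0.0, 0.0, 1.0]] cam pos [1.564 0.33  1.221]
scene lower_tier [([0.461, 0.292, 0.003], 0.98), ([0.289, 0.509, -0.002], 0.78), ([0.259, 0.266, 0.006], 0.63)]
scene post_grip [([0.458, 0.298, 0.072], 0.75), ([0.291, 0.512, 0.076], 0.69), ([0.257, 0.263, 0.076], 0.67)]
scene music_base [([0.461, -0.298, 0.002], 0.84)]
scene spindle_tip [([0.467, -0.303, 0.096], 0.72), ([0.596, 0.023, -0.003], 0.45)]
scene upper_tier [([0.597, 0.023, -0.004], 0.85)]
top [[457.1, 0.0, 255.6], [0.0, 457.1, 188.8], [0.0, 0.0, 1.0]] cam pos [0.33  0.05  1.345]
top lower_tier [([0.46, 0.294, 0.001], 0.88), ([0.293, 0.51, 0.001], 0.86), ([0.256, 0.26, -0.002], 0.68)]
top post_grip [([0.292, 0.509, 0.077], 0.63), ([0.257, 0.26, 0.076], 0.57)]
top music_base [([0.465, -0.298, -0.002], 0.85)]
top spindle_tip [([0.431, 0.015, -0.001], 0.47)]
top upper_tier [([0.595, 0.022, -0.003], 0.73)]
{'clock': 0.6, 'q': array([ 1.12441242e+00,  4.80159064e-01,  1.59628790e+00,  1.44696010e-05,
        1.06509936e+00, -4.65846486e-02]), 'joint_vel': array([ 0.0005204 , -0.00094982, -0.00023016,  0.00060269, -0.00188122,
        0.0014031 ]), 'joint_efforts': array([-4.25156977e-03, -9.50064898e+01, -4.30495620e+01, -5.17326371e-04,
        1.96641980e-03, -1.61201962e-05]), 'eef_pos': array([0.25297109, 0.59875839, 0.25032765]), 'tcp_rot': array([-6.23839667e-01, -3.07902945e+00, -7.54165014e-05]), 'ft_force': array([-0.0907837 ,  0.31243651, -0.83199764]), 'moment': array([-0.06618253,  0.00470965,  0.01127342]), 'gripper_force': 0.0, 'opening': 0.9965881054269794}
```

View pics/scene0.png

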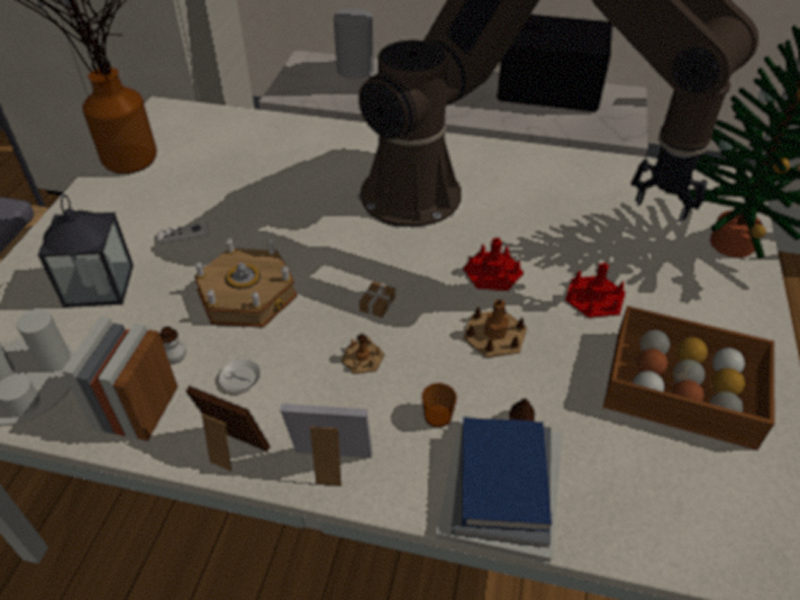

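View pics/top0.png

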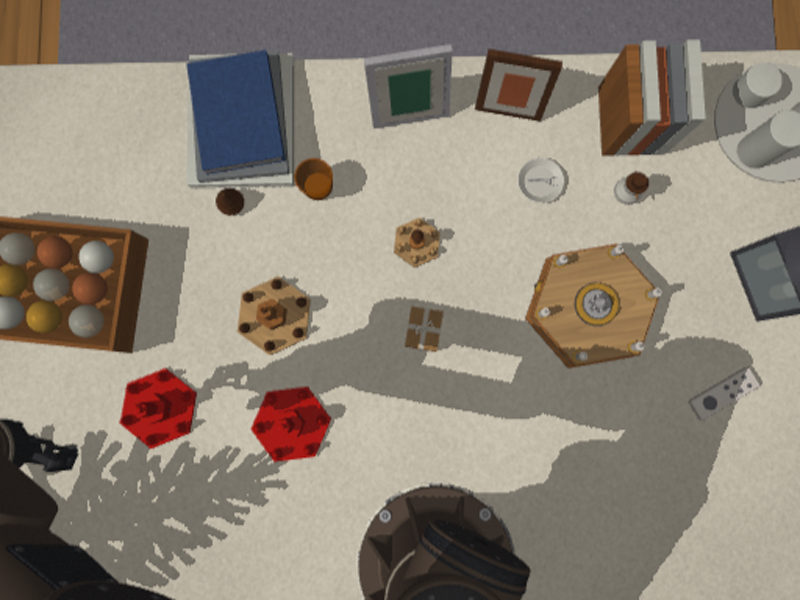

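The wooden tier is at (272,315) in the top picture and the base at (597,303). Two red look-alikes are at (158,407) and (290,423), and I'll leave those alone. Next I fit the outlines to get positions and yaw.

```bash
cat > fit.py <<'E'
import numpy as np, cv2
from scipy.optimize import minimize
from station import readout, optics
S=4
def hexa(af,z): 
    a=np.radians(30+60*np.arange(6)); r=af/np.sqrt(3); return np.c_[r*np.cos(a),r*np.sin(a),np.full(6,z)]
def ring(cx,cy,r,z):
    a=np.linspace(0,2*np.pi,12,False); return np.c_[cx+r*np.cos(a),cy+r*np.sin(a),np.full(12,z)]
def corners(R): a=np.radians(30+60*np.arange(6)); return np.c_[R*np.cos(a),R*np.sin(a)]
V=np.vstack
TIER=[V([hexa(.13,0),hexa(.13,.008)]),V([hexa(.048,.008),hexa(.048,.046)]),V([hexa(.024,.046),hexa(.024,.1)]),V([ring(0,0,.005,.1),ring(0,0,.005,.11)])]+[V([ring(x,y,.009,.014),ring(x,y,.001,.046)]) for x,y in corners(.058)]
BASE=[V([hexa(.2,0),hexa(.2,.055)]),V([ring(0,0,.0105,.055),ring(0,0,.0105,.089),ring(0,0,.005,.097)])]+[V([ring(x,y,.005,.055),ring(x,y,.005,.101)]) for x,y in corners(.101)]
def proj(c,P):
    i=optics.camera_info(c); p=P@np.array(i["R"]).T+i["t"]; p=p@np.array(i["intrinsics"]).T; return p[:,:2]/p[:,2:]
def render(c,model,p):
    m=np.zeros((384*S,512*S),np.uint8); co,si=np.cos(p[2]),np.sin(p[2])
    for h in model:
        w=np.c_[p[0]+co*h[:,0]-si*h[:,1],p[1]+si*h[:,0]+co*h[:,1],h[:,2]+(p[3] if len(p)>3 else 0)]
        q=cv2.convexHull((((proj(c,w)+.5)*S-.5)*16).round().astype(np.int32))
        cv2.fillConvexPoly(m,q,255,shift=4)
    return cv2.resize(m,(512,384),interpolation=cv2.INTER_AREA)/255.
def fit(model,masks,p0):
    f=lambda p:sum(np.abs(render(c,model,[p[0],p[1],p[2]])-k).sum()/k.sum() for c,k in masks.items())
    best=None
    for y in np.radians(np.arange(-30,30,10)):
        r=minimize(f,[*p0,y],method="Nelder-Mead",options=dict(initial_simplex=[[*p0,y],[p0[0]+.006,p0[1],y],[p0[0],p0[1]+.006,y],[p0[0],p0[1],y+.15]],xatol=1e-4,fatol=1e-4,maxiter=150))
        if best is None or r.fun<best.fun: best=r
    return best
def mask(c,label,p0):
    best=None
    for d in optics.silhouettes(c,label):
        k=d["region"]; v,u=np.nonzero(k); e=np.hypot(*(np.array([u.mean(),v.mean()])-proj(c,np.array([[*p0,.02]]))[0]))
        if best is None or e<best[0]: best=(e,k,d["score"])
    print(c,label,"px off",round(best[0],1),"score",round(best[2],2)) if best else print(c,label,"none")
    return best[1].astype(float) if best and best[0]<12 else None
E
python3 - <<'E'
from fit import *
[optics.camera(c) for c in ("scene","top")]
for l,m,p0 in (("lower_tier",TIER,(.46,.293)),("music_base",BASE,(.463,-.298))):
    ks={c:mask(c,l,p0) for c in ("scene","top")}; ks={c:k for c,k in ks.items() if k is not None}
    for sub in ([["top"],["scene"],["top","scene"]]):
        if all(c in ks for c in sub):
            r=fit(m,{c:ks[c] for c in sub},p0); print(l,sub,np.round(r.x[:2],4),"yaw",round(np.degrees(r.x[2]),1),round(r.fun,3))
E
```

```text
scene lower_tier px off 3.6 score 0.9
top lower_tier px off 1.1 score 0.74Traceback (most recent call last):
  File "<stdin>", line 7, in <module>
  File "fit.py", line 26, in fit
    r=minimize(f,[*p0,y],method="Nelder-Mead",options=dict(initial_simplex=[[*p0,y],[p0[0]+.006,p0[1],y],[p0[0],p0[1]+.006,y],[p0[0],p0[1],y+.15]],xatol=1e-4,fatol=1e-4,maxiter=150))
    res = _minimize_neldermead(fun, x0, args, callback, bounds=bounds,
                               **options)
    fxr = func(xr)
    fx = function(np.copy(x), *(wrapper_args + args))
  File "fit.py", line 23, in <lambda>
    f=lambda p:sum(np.abs(render(c,model,[p[0],p[1],p[2]])-k).sum()/k.sum() for c,k in masks.items())
               ~~~^^^^^^^^^^^^^^^^^^^^^^^^^^^^^^^^^^^^^^^^^^^^^^^^^^^^^^^^^^^^^^^^^^^^^^^^^^^^^^^^^^^
  File "fit.py", line 23, in <genexpr>
    f=lambda p:sum(np.abs(render(c,model,[p[0],p[1],p[2]])-k).sum()/k.sum() for c,k in masks.items())
                          ~~~~~~^^^^^^^^^^^^^^^^^^^^^^^^^^
  File "fit.py", line 19, in render
    q=cv2.convexHull((((proj(c,w)+.5)*S-.5)*16).round().astype(np.int32))
                        ~~~~^^^^^
  File "fit.py", line 14, in proj
    i=optics.camera_info(c); p=P@np.array(i["R"]).T+i["t"]; p=p@np.array(i["intrinsics"]).T; return p[:,:2]/p[:,2:]
ValueError: time passes only in moves, steps and waits
```

```bash
sed -i 's/^def proj(c,P):/INFO={c:optics.camera_info(c) for c in ("scene","top")}\ndef proj(c,P):/; s/i=optics.camera_info(c); p=/i=INFO[c]; p=/' fit.py
cat > run1.py <<'E'
from fit import *
ims={c:optics.camera(c) for c in ("scene","top")}
for l,m,p0 in (("lower_tier",TIER,(.46,.293)),("music_base",BASE,(.463,-.298))):
    ks={c:mask(c,l,p0) for c in ("scene","top")}; ks={c:k for c,k in ks.items() if k is not None}
    for sub in ([["top"],["scene"],["top","scene"]]):
        if all(c in ks for c in sub):
            r=fit(m,{c:ks[c] for c in sub},p0); print(l,sub,np.round(r.x[:2],4),"yaw",round(np.degrees(r.x[2]),1),round(r.fun,3))
E
time python3 run1.py; python3 -c "
from station import readout; print(readout.read_state()['clock'])"
```

```text
scene lower_tier px off 3.7 score 0.65
top lower_tier px off 1.4 score 0.93
lower_tier ['top'] [0.4579 0.2965] yaw -36.9 0.036
lower_tier ['scene'] [0.4628 0.2991] yaw 25.2 0.067
lower_tier ['top', 'scene'] [0.4595 0.2974] yaw 22.9 0.142
scene music_base px off 0.7 score 0.94
top music_base px off 1.4 score 0.56
music_base ['top'] [ 0.4644 -0.2949] yaw 10.0 0.061
music_base ['scene'] [ 0.4731 -0.2928] yaw -50.1 0.055
music_base ['top', 'scene'] [ 0.4686 -0.2947] yaw 9.5 0.141
1.1
real	0m24.251s
user	0m27.728s
sys	0m5.094s
```

```bash
python3 -m pendant '[-1,-3.07,-1.98,0,0, -1,-3.07,-1.98,0,0, -1,-3.07,-1.98,0,0, -1,-3.07,-1.98,0,0, -1,-3.07,-1.98,0,0, -1,-3.07,-1.98,0,0, -1,-3.07,-1.98,0,0, -1,-3.07,-1.98,0,0, -1,-3.07,-1.98,0,0, -1,-3.07,-1.98,0,0, -1,0,0,3,-8, -1,0,0,3,-8, -1,0,0,2,0, -1,0,0,0,0]'
python3 - <<'E'
from station import readout, optics
import cv2,numpy as np
s=readout.read_state(); r=cv2.Rodrigues(s["tcp_rot"])[0]; print(s["clock"],s["eef_pos"],"jaw",np.degrees(np.arctan2(r[1,1],r[0,1])),np.round(r,3).tolist())
im=optics.camera("scene"); cv2.imwrite("pics/scene1.png",cv2.resize(im[150:300,230:400,::-1],(680,600),interpolation=cv2.INTER_CUBIC))
for l in ("lower_tier","post_grip"): print(l,[(np.round(d["xyz"],3).tolist(),round(d["score"],2)) for d in optics.tip_of("scene",l)])
E
```

```text
clock: 2.5
eef_pos: [0.4575, 0.296, 0.1681]
tcp_rot: [-0.19, -3.132, 0.004]
ft_force: [-0.3, -0.2, 0.6]
opening: 0.998
gripper_force: 0.0
2.5 [0.45746238 0.2959554  0.16809875] jaw 83.06186437439682 [[-0.993, 0.121, -0.004], [0.121, 0.993, -0.002], [0.003, -0.002, -1.0]]
lower_tier [([0.286, 0.511, -0.003], 0.93), ([0.457, 0.296, 0.005], 0.79), ([0.262, 0.264, 0.002], 0.6)]
post_grip [([0.459, 0.296, 0.072], 0.81), ([0.258, 0.262, 0.077], 0.7), ([0.289, 0.51, 0.075], 0.66)]
```

View pics/scene1.png

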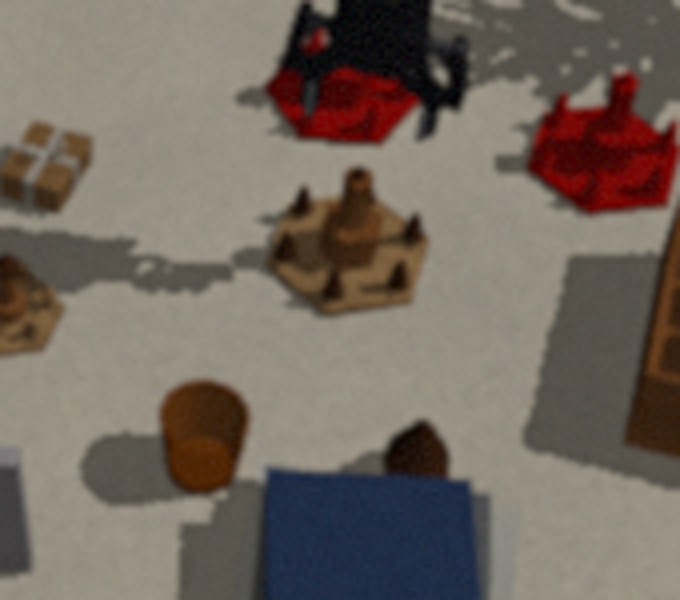

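The gripper is above the wooden tier: fingertips at about (310,110) and (428,135), straddling the post top at (358,175). The networks agree with the fit, so I descend and close.

```bash
python3 -m pendant '[-1,0,0.1,2.3,0, -1,0,0,2.3,0, -1,0,0,2.3,0, -1,0,0,2.3,0, -1,0,0,0,0, 1,0,0,0,0, 1,0,0,0,0, 1,0,0,0,0, 1,0,0,0,0, 1,0,0,0,0, 1,0,0,0,0, 1,0,0,0,0, 1,0,0,0,0]'; python3 -c "
from station import readout; s=readout.read_state();print(s['moment'],s['gripper_force'])"
```

```text
clock: 3.95
eef_pos: [0.4592, 0.298, 0.0793]
tcp_rot: [0.189, 3.135, 0.001]
ft_force: [-2.6, -1.2, 13.2]
opening: 0.269
gripper_force: 58.9
[-0.2732037   0.31424958  0.08789548] 58.87889828067273
```

```bash
python3 -m pendant '[1,0,0,-1,0, 1,0,0,-2.5,0, 1,0,0,-3.5,0, 1,0,0,-3.5,0, 1,0,0,-3.5,0, 1,0,0,-1.5,0, 1,0,0,0,0]'
cat > see.py <<'E'
import sys; from fit import *
s=readout.read_state(); r=cv2.Rodrigues(s["tcp_rot"])[0]; jaw=np.arctan2(r[1,1],r[0,1])
print(s["clock"],np.round(s["eef_pos"],4),"jaw",np.round(np.degrees(jaw),2),"tool z",np.round(r[:,2],4),"F",np.round(s["ft_force"],1),"M",np.round(s["moment"],2),"open",s["opening"])
E
python3 - <<'E'
from see import *
im=optics.camera("scene"); cv2.imwrite("pics/scene2.png",cv2.resize(im[100:250,230:400,::-1],(680,600),interpolation=cv2.INTER_CUBIC))
E
```

```text
clock: 4.65
eef_pos: [0.4598, 0.2984, 0.2362]
tcp_rot: [0.189, 3.132, 0.004]
ft_force: [0.2, -0.2, -1.8]
opening: 0.271
gripper_force: 59.3
4.65 [0.4598 0.2984 0.2362] jaw 83.09 tool z [ 0.0039  0.0023 -1.    ] F [ 0.2 -0.2 -1.8] M [0.05 0.01 0.  ] open 0.2710920058194597
```

View pics/scene2.png

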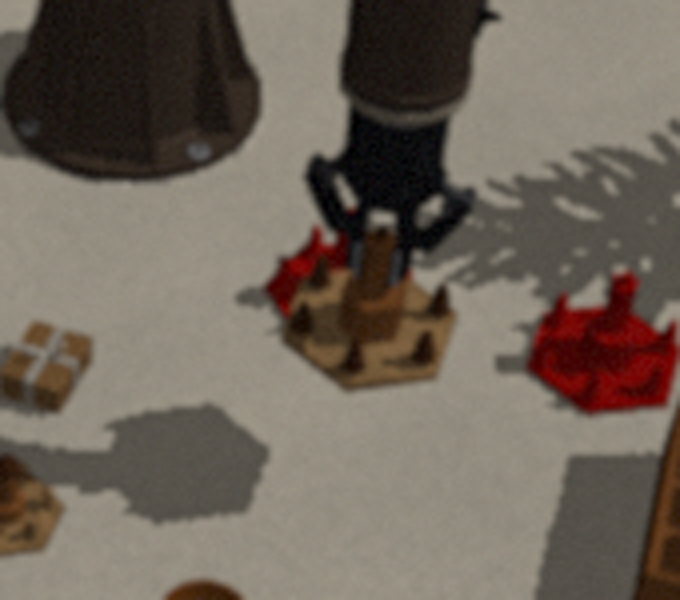

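The tier hangs upright in the gripper, with its plate around (370,330). Now I carry it above the base and turn it toward the base's yaw.

```bash
python3 -m pendant '[1,-0.3,-2.2,0,0, 1,-0.56,-4.2,0,0, 1,-0.56,-4.2,0,0, 1,-0.56,-4.2,0,0, 1,-0.56,-4.2,0,0, 1,-0.56,-4.2,0,0, 1,-0.56,-4.2,0,0, 1,-0.56,-4.2,0,0, 1,-0.56,-4.2,0,0, 1,-0.56,-4.2,0,0, 1,-0.56,-4.2,0,0, 1,-0.56,-4.2,0,0, 1,-0.56,-4.2,0,0, 1,-0.56,-4.2,0,0, 1,-0.5,-2.2,0,0, 1,0,0,0,6.6, 1,0,0,0,6.7, 1,0,0,0,0, 1,0,0,0,0]'
cat > rel.py <<'E'
from see import *
ims={c:optics.camera(c) for c in ("scene","top")}
for c in ims: cv2.imwrite(f"pics/rel_{c}_{s['clock']:.2f}.png",ims[c][:,:,::-1])
p=s["eef_pos"]; zt=p[2]-.0793
for c in ims:
    k=mask(c,"lower_tier",(p[0],p[1])) if 0 else None
    best=None
    for d in optics.silhouettes(c,"lower_tier"):
        v,u=np.nonzero(d["region"]); e=np.hypot(*(np.array([u.mean(),v.mean()])-proj(c,np.array([[p[0],p[1],zt+.02]]))[0]))
        if best is None or e<best[0]: best=(e,d["region"],d["score"])
    print(c,"sil off",None if best is None else (round(best[0],1),int(best[1].sum())))
    for l in ("spindle_tip","music_base","tier_bore","post_grip","lower_tier"): print(c,l,[(np.round(d["xyz"],3).tolist(),round(d["score"],2)) for d in optics.tip_of(c,l)])
E
python3 rel.py; ls pics
```

```text
clock: 6.6
eef_pos: [0.4676, -0.2972, 0.2323]
tcp_rot: [-0.545, -3.092, -0.001]
ft_force: [-0.2, -0.2, -1.1]
opening: 0.274
gripper_force: 59.7
6.6 [ 0.4676 -0.2972  0.2323] jaw 70.0 tool z [-0.0014  0.001  -1.    ] F [-0.2 -0.2 -1.1] M [ 0.02 -0.02 -0.03] open 0.2743867601199591
scene sil off (np.float64(4.6), 824)
scene spindle_tip [([0.464, -0.302, 0.096], 0.95), ([0.466, -0.294, 0.156], 0.59), ([0.466, -0.298, 0.058], 0.5)]
scene music_base [([0.465, -0.301, 0.001], 0.76)]
scene tier_bore [([0.259, 0.261, 0.001], 0.94), ([0.466, -0.298, 0.155], 0.85), ([0.29, 0.512, 0.002], 0.84)]
scene post_grip [([0.289, 0.511, 0.076], 0.86), ([0.468, -0.296, 0.227], 0.72)]
scene lower_tier [([0.288, 0.513, -0.003], 0.93), ([0.258, 0.265, 0.007], 0.82), ([0.47, -0.3, 0.154], 0.65), ([0.686, -0.377, -0.002], 0.41)]
top sil off (np.float64(13.3), 1019)
top spindle_tip []
top music_base [([0.463, -0.301, -0.005], 0.95)]
top tier_bore [([0.47, -0.301, 0.156], 0.78), ([0.262, 0.262, 0.004], 0.69), ([0.288, 0.509, 0.002], 0.64), ([0.472, -0.298, 0.154], 0.41)]
top post_grip [([0.466, -0.298, 0.226], 0.94), ([0.295, 0.511, 0.079], 0.87), ([0.258, 0.264, 0.074], 0.73)]
top lower_tier [([0.292, 0.508, 0.002], 0.91), ([0.471, -0.299, 0.154], 0.75), ([0.255, 0.261, -0.001], 0.63)]
rel_scene_6.60.png
rel_top_6.60.png
scene0.png
scene1.png
scene2.png
top0.png
```

```bash
python3 - <<'E'
from see import *
a=cv2.imread("pics/rel_scene_6.60.png")
for n,(x,y,b) in dict(A=(.464,-.3005,9.75),B=(.4676,-.2972,9.75),C=(.4731,-.2928,9.9)).items():
    print(n,"tip px",proj("scene",np.array([[x,y,.097],[x,y,.055],[x,y,.157],[x,y,.267]])).round(1).tolist())
cv2.imwrite("pics/crop3.png",cv2.resize(a[100:225,100:250],(720,600),interpolation=cv2.INTER_CUBIC))
E
```

```text
7.3 [ 0.4681 -0.2976  0.2333] jaw 69.8 tool z [ 0.e+00 -1.e-04 -1.e+00] F [-0.1  0.  -2.3] M [ 0.02 -0.02 -0.  ] open 0.2703195452070961
A tip px [[153.3, 168.0], [155.1, 176.4], [150.6, 155.4], [145.2, 130.5]]
B tip px [[153.8, 168.8], [155.6, 177.2], [151.1, 156.2], [145.7, 131.3]]
C tip px [[154.4, 170.0], [156.2, 178.4], [151.7, 157.4], [146.3, 132.5]]
```

View pics/crop3.png

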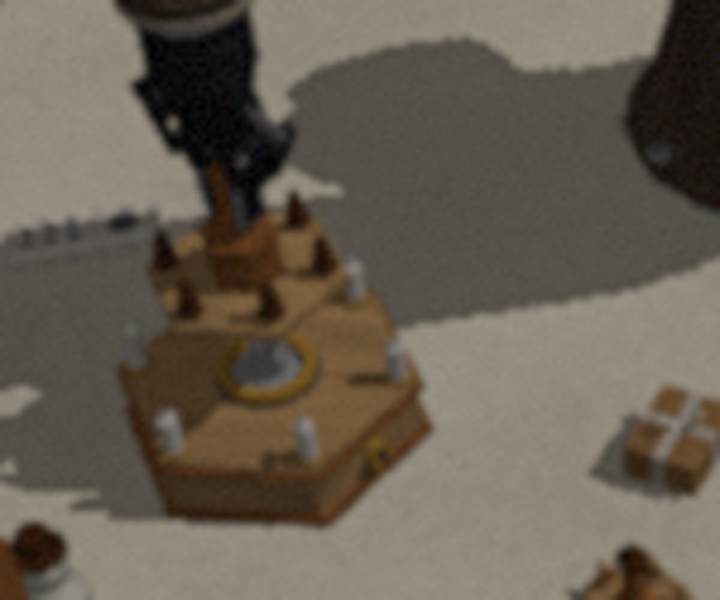

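Tier and base look parallel in the picture, with the ring's centre at crop (269,367). I'll measure both with the same camera so the calibration error cancels.

```bash
cat > relfit.py <<'E'
from see import *
def fitz(c,model,k,p0,yaw,z,ign=None):
    w=np.ones_like(k) if ign is None else 1-ign
    f=lambda p:(w*np.abs(render(c,model,[p[0],p[1],p[2],z])-k)).sum()
    s0=[*p0,yaw]; r=minimize(f,s0,method="Nelder-Mead",options=dict(initial_simplex=[s0,[s0[0]+.008,s0[1],yaw],[s0[0],s0[1]+.008,yaw],[s0[0],s0[1],yaw+.1]],xatol=1e-4,fatol=1e-2,maxiter=200)); return r.x,r.fun/k.sum()
def near(c,l,pt):
    b=None
    for d in optics.silhouettes(c,l):
        v,u=np.nonzero(d["region"]); e=np.hypot(*(np.array([u.mean(),v.mean()])-proj(c,np.array([pt]))[0]))
        if b is None or e<b[0]: b=(e,d["region"].astype(float))
    return b[1] if b and b[0]<16 else None
p=s["eef_pos"]; zt=p[2]-.0775
for c in ("scene","top"):
    optics.camera(c); kt=near(c,"lower_tier",(p[0],p[1],zt+.02)); kb=near(c,"music_base",(.466,-.298,.03))
    if kt is not None:
        for j in range(2):
            x,e=fitz(c,TIER,kt,p[:2],jaw-np.pi/3,zt,None if j else np.clip(render(c,TIER[2:3],[p[0],p[1],jaw,zt])*0+cv2.dilate(render(c,[V([ring(0,0,.03,.062),ring(0,0,.05,.11)])],[p[0],p[1],0,zt]),np.ones((3,3))),0,1))
            print(c,"tier",np.round(x[:2],4),"yaw",np.degrees(x[2]).round(1),round(e,3))
    if kb is not None:
        ign=render(c,[V([ring(0,0,.076,0),ring(0,0,.076,.5)])],[p[0],p[1],0,zt])
        x,e=fitz(c,BASE,kb,(.466,-.298),np.radians(9.75),0,ign); print(c,"base",np.round(x[:2],4),"yaw",np.degrees(x[2]).round(1),round(e,3))
E
python3 relfit.py
```

```text
7.3 [ 0.4681 -0.2976  0.2333] jaw 69.8 tool z [ 0.e+00 -1.e-04 -1.e+00] F [-0.1  0.  -2.3] M [ 0.02 -0.02 -0.  ] open 0.2703195452070961
scene tier [ 0.4764 -0.2913] yaw 10.0 0.056
scene tier [ 0.4768 -0.2915] yaw 10.3 0.122
scene base [ 0.474  -0.2933] yaw 9.3 0.044
top tier [ 0.4698 -0.2952] yaw 10.8 0.286
top tier [ 0.4705 -0.2907] yaw 7.6 1.144
```

```bash
python3 -m pendant '[1,0.32,-0.28,0,0, 1,0,0,2,0, 1,0,0,2,0, 1,0,0,1,0, 1,0,0,0,0, 1,0,0,0,0]'; python3 relfit.py;  python3 -m pendant '[1,0,0,0.4,0, 1,0,0,0.4,0, 1,0,0,0.4,0, 1,0,0,0.4,0, 1,0,0,0,0]'
```

```text
clock: 8.2
eef_pos: [0.4642, -0.2993, 0.1837]
tcp_rot: [0.551, 3.093, -0.0]
ft_force: [-0.4, -0.5, -1.4]
opening: 0.275
gripper_force: 59.7
8.2 [ 0.4642 -0.2993  0.1837] jaw 69.79 tool z [ 1.e-04 -1.e-04 -1.e+00] F [-0.4 -0.5 -1.4] M [ 0.    0.02 -0.01] open 0.2753330840761319
scene tier [ 0.4725 -0.2926] yaw 8.2 0.065
scene tier [ 0.4731 -0.2933] yaw 8.5 0.137
scene base [ 0.4722 -0.2944] yaw 9.6 0.052
top tier [ 0.466  -0.3001] yaw 10.8 0.376
top tier [ 0.4686 -0.2917] yaw 6.2 1.502
clock: 9.0
eef_pos: [0.4638, -0.2989, 0.1665]
tcp_rot: [-0.551, -3.092, -0.001]
ft_force: [0.1, -0.6, -1.4]
opening: 0.271
gripper_force: 59.7
```

```bash
python3 -m pendant '[1,0,0,0.3,0, 1,0,0,0.3,0, 1,0,0,0.2,0, 1,0,0,0,0]';python3 -m pendant '[1,0,0,0.2,0, 1,0,0,0.2,0, 1,0,0,0,0]'; python3 see.py
```

```text
clock: 9.4
eef_pos: [0.464, -0.299, 0.159]
tcp_rot: [-0.551, -3.092, -0.0]
ft_force: [0.3, 0.7, -1.8]
opening: 0.274
gripper_force: 59.7
clock: 9.7
eef_pos: [0.464, -0.299, 0.155]
tcp_rot: [-0.551, -3.093, -0.0]
ft_force: [0.1, 0.0, -1.8]
opening: 0.273
gripper_force: 59.7
9.7 [ 0.464 -0.299  0.155] jaw 69.79 tool z [-3.e-04  2.e-04 -1.e+00] F [ 0.1  0.  -1.8] M [-0.04  0.01  0.02] open 0.27315593825131723
```

```bash
python3 -m pendant '[1,0,0,0.2,0, 1,0,0,0.2,0, 1,0,0,0,0]';python3 -m pendant '[1,0,0,0.2,0, 1,0,0,0.2,0, 1,0,0,0,0]'; python3 see.py
```

```text
clock: 10.0
eef_pos: [0.464, -0.299, 0.151]
tcp_rot: [-0.551, -3.093, -0.0]
ft_force: [0.1, 0.8, -2.7]
opening: 0.274
gripper_force: 59.7
clock: 10.3
eef_pos: [0.464, -0.299, 0.147]
tcp_rot: [-0.551, -3.093, -0.0]
ft_force: [-0.4, 0.9, -1.5]
opening: 0.273
gripper_force: 59.7
10.3 [ 0.464 -0.299  0.147] jaw 69.79 tool z [-3.e-04  2.e-04 -1.e+00] F [-0.4  0.9 -1.5] M [0.04 0.02 0.01] open 0.2734486610753214
```

The splines have meshed without contact: the tier is well below the 80 mm stop. Next I press onto the ring.

```bash
for i in 1; do :; done; python3 -m pendant '[1,0,0,0.2,0, 1,0,0,0.2,0, 1,0,0,0,0]';python3 -m pendant '[1,0,0,0.2,0, 1,0,0,0.2,0, 1,0,0,0,0]'; python3 -m pendant '[1,0,0,0.2,0, 1,0,0,0,0]'; python3 see.py
```

```text
clock: 10.6
eef_pos: [0.4642, -0.2992, 0.1432]
tcp_rot: [0.551, 3.093, -0.0]
ft_force: [-0.6, -0.3, 0.3]
opening: 0.273
gripper_force: 59.9
clock: 10.9
eef_pos: [0.4642, -0.2992, 0.1393]
tcp_rot: [0.551, 3.093, -0.0]
ft_force: [0.8, 0.0, 4.8]
opening: 0.27
gripper_force: 60.5
clock: 11.1
eef_pos: [0.4643, -0.2992, 0.1383]
tcp_rot: [0.551, 3.092, -0.001]
ft_force: [-4.8, 2.5, 20.4]
opening: 0.267
gripper_force: 62.5
11.1 [ 0.4643 -0.2992  0.1383] jaw 69.79 tool z [ 6.e-04 -5.e-04 -1.e+00] F [-4.8  2.5 20.4] M [0.57 0.76 0.03] open 0.267302875349293
```

```bash
python3 -m pendant '[1,0.05,0.01,0,0, 1,0,0,0,0, 1,0,0,0,0]'; python3 -m pendant '[1,0,0,0.05,0, 1,0,0,0,0, 1,0,0,0,0]'; python3 - <<'E'
from see import *
a=optics.camera("scene"); cv2.imwrite("pics/crop4.png",cv2.resize(a[110:225,100:250,::-1],(780,598),interpolation=cv2.INTER_CUBIC))
b=optics.camera("top")
for c in ("scene","top"):
    print(c,[(np.round(d["xyz"],3).tolist(),round(d["score"],2)) for d in optics.tip_of(c,"lower_tier")])
E
```

```text
clock: 11.4
eef_pos: [0.4642, -0.2992, 0.1383]
tcp_rot: [0.551, 3.091, -0.001]
ft_force: [-1.5, 1.1, 16.2]
opening: 0.273
gripper_force: 62.1
clock: 11.7
eef_pos: [0.4642, -0.2992, 0.1382]
tcp_rot: [0.551, 3.091, -0.001]
ft_force: [-4.7, 3.0, 27.3]
opening: 0.27
gripper_force: 63.5
11.7 [ 0.4642 -0.2992  0.1382] jaw 69.79 tool z [ 0.0015 -0.0011 -1.    ] F [-4.7  3.  27.3] M [0.62 0.74 0.01] open 0.27049525837752153
scene [([0.257, 0.265, 0.005], 0.9), ([0.462, -0.302, 0.061], 0.83), ([0.287, 0.508, -0.002], 0.76)]
top [([0.467, -0.3, 0.061], 0.86), ([0.29, 0.509, 0.001], 0.84), ([0.259, 0.263, 0.002], 0.71)]
```

View pics/crop4.png

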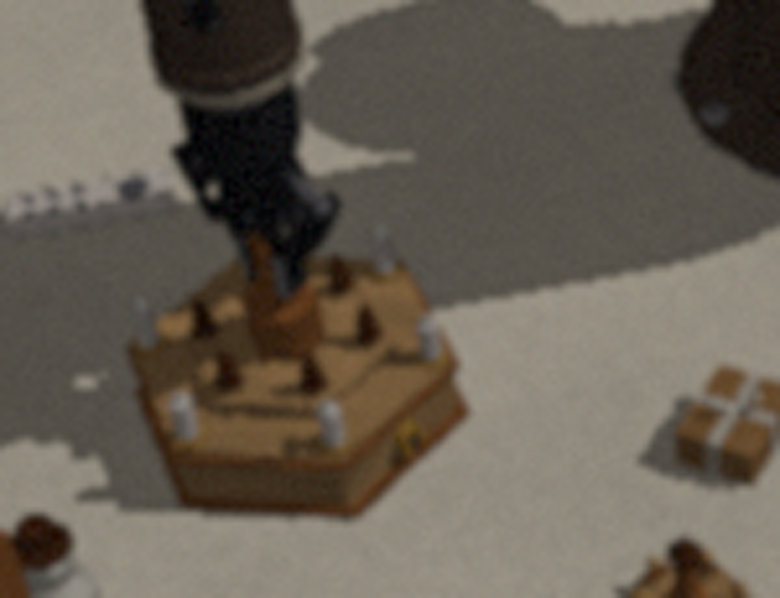

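The tier is on the base at crop (270,350), its hexagon parallel to the plinth and its underside about 59–61 mm high. It is hard against the shoulder with 27 N of push and still gripped, so I hand in.

```bash
python3 -c "
from station import job; print(job.hand_in())"
```

```text
the job is handed in; nothing more can be done
None
```

The lower tier is meshed on the spindle and fully home on the shoulder, still gripped and pressed down with about 27 N, and the job is handed in at about 12 s of the 42 s allowed.

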